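Make up two cooker repair kits

TASK

Make up two repair kits from the spare parts lying on the bench: the cooling fan, the heat sink and the larger of the two box capacitors go into the three-pocket tray, the transformer and the smaller box capacitor into the two-pocket tray. Give each part a pocket of its own, standing flat on the pocket floor the same way up as it lies now. Leave the ring-shaped choke, the meter and the solder spool where they are.

Things in the scene. Friction and masses are not known exactly. Their poses are not given: they have to be found in the camera images.
- tray3: Shallow blue tray fixed to the bench, 252 x 86 x 12 mm, three square pockets in a row, each 80 x 80 mm inside; left or right of the parts. Origin at the centre of its underside; x along its length, y across, z up. Pocket centres at x = -83, 0 and +83 mm, y = 0. Pocket floor 3 mm above the bench, walls 3 mm thick, outer walls 12 mm and dividers 11 mm above the bench.
- tray2: Shallow blue tray fixed to the bench, 169 x 86 x 12 mm, two square pockets in a row, each 80 x 80 mm inside; left or right of the parts. Origin at the centre of its underside; x along its length, y across, z up. Pocket centres at x = -41.5 and +41.5 mm, y = 0. Pocket floor 3 mm above the bench, walls 3 mm thick, outer walls 12 mm and dividers 11 mm above the bench.
- fan: Black axial cooling fan with a grey rotor, square frame 60 x 60 mm, 25 mm high, lying flat, sides along its x and y axes, flat on all four sides, about 75 g. Loose; starts and must end standing on its underside. Origin at the centre of the underside, z up.
- heatsink: Bright aluminium heat sink, base plate with seven upright fins running along x; 60 mm long (x), 40 mm wide (y), 32 mm high; outer fins give flat sides 40 mm apart across y, about 110 g. Loose; starts and must end standing on its underside. Origin at the centre of the underside, z up.
- capacitor_large: The larger grey box capacitor, 44 mm long (x), 24 mm thick (y), 40 mm high, white top face with two small metal lugs rising 7 mm above it, about 60 g. Loose; starts and must end standing on its underside. Origin at the centre of the underside, z up.
- capacitor_small: The smaller grey box capacitor, 32 mm long (x), 16 mm thick (y), 26 mm high, white top face with two small metal lugs rising 7 mm above it, about 25 g. Loose; starts and must end standing on its underside. Origin at the centre of the underside, z up.
- transformer: Small mains transformer: dark laminated steel core 42 mm long (x), 20 mm thick (y), 36 mm high, flat ends 42 mm apart across x; in the middle 28 mm of x a copper winding on a white bobbin bulges out to 36 mm across y, from 4 to 32 mm height, with thin pins to 38 mm; about 190 g. Loose; starts and must end standing on its underside. Origin at the centre of the underside, z up.
- choke: Ring-shaped copper-wound choke, 47 mm diameter, 18 mm high, lying among the parts; not needed, stays where it is. Loose. Origin at the centre of the underside, z up.
- meter: Orange hand-held multimeter lying on its back, 75 mm (x) x 130 mm (y), 45 mm high; stays where it is. Loose. Origin at the centre of the underside, z up.
- spool: Spool of solder wire standing on end, 65 mm diameter, 55 mm high, black flanges; stays where it is. Loose. Origin at the centre of the underside, z up.
Things that resemble listed ones, but are neither listed nor needed, are in the scene too. What is shaped like the transformer but blue, red or yellow is not meant.

How it is judged (in metres and radians):
At the end, for the whole second after the job is handed in: Every pocket holds one part: fan, heat sink, larger capacitor in the three-pocket tray, transformer, smaller capacitor in the other; each one's origin within its pocket and under 7 mm above the tray's underside (on the floor, on no wall or part), tilted under 0.12 rad, at rest (y of fan in the frame of tray3 between -0.042 and 0.042 m and z of fan in the frame of tray3 between -0.001 and 0.007 m and angle between each of fan, heatsink, capacitor_large, transformer, capacitor_small's own z axis and vertical below 0.12 rad and linear speed of each of fan, heatsink, capacitor_large, transformer, capacitor_small below 0.02 m/s and angular speed of each of fan, heatsink, capacitor_large, transformer, capacitor_small below 0.2 rad/s and y of heatsink in the frame of tray3 between -0.042 and 0.042 m and z of heatsink in the frame of tray3 between -0.001 and 0.007 m and y of capacitor_large in the frame of tray3 between -0.042 and 0.042 m and z of capacitor_large in the frame of tray3 between -0.001 and 0.007 m and (x of fan in the frame of tray3 between -0.1235 and -0.0425 m or x of heatsink in the frame of tray3 between -0.1235 and -0.0425 m or x of capacitor_large in the frame of tray3 between -0.1235 and -0.0425 m) and (x of fan in the frame of tray3 between -0.0405 and 0.0405 m or x of heatsink in the frame of tray3 between -0.0405 and 0.0405 m or x of capacitor_large in the frame of tray3 between -0.0405 and 0.0405 m) and (x of fan in the frame of tray3 between 0.0425 and 0.1235 m or x of heatsink in the frame of tray3 between 0.0425 and 0.1235 m or x of capacitor_large in the frame of tray3 between 0.0425 and 0.1235 m) and y of transformer in the frame of tray2 between -0.042 and 0.042 m and z of transformer in the frame of tray2 between -0.001 and 0.007 m and y of capacitor_small in the frame of tray2 between -0.042 and 0.042 m and z of capacitor_small in the frame of tray2 between -0.001 and 0.007 m and (x of transformer in the frame of tray2 between -0.082 and -0.001 m or x of capacitor_small in the frame of tray2 between -0.082 and -0.001 m) and (x of transformer in the frame of tray2 between 0.001 and 0.082 m or x of capacitor_small in the frame of tray2 between 0.001 and 0.082 m)); the robot touches nothing.
It fails at once if the choke is moved more than 20 mm from where it was (distance of choke from where it was at the start of the episode above 0.02 m).
It fails at once if the meter is moved more than 20 mm from where it was (distance of meter from where it was at the start of the episode above 0.02 m).
It fails at once if the spool is moved more than 20 mm from where it was (distance of spool from where it was at the start of the episode above 0.02 m).
It also fails if it takes over 112 s, if anything falls off the work surface, if the arm or the gripper's body presses on something with over 40 N, if the wrist force passes 120 N, or if a joint passes its speed limit or range.

ROBOT

A 7-joint arm with a two-finger parallel gripper is mounted at the origin on the work surface. World frame = base frame: x ahead of the robot, y to its left, z up, the work surface at z = 0. Lengths are in mm, angles in rad, forces in N, time in s.
With the tool pointing down it reaches from about 350 to 775 mm from the base axis. Payload 3.1 kg.
Tool frame: the origin (TCP) lies between the finger pads; the fingertips stand 25 mm ahead of it and the grasp point (between the pads) lies 6 mm ahead of it; z points along the fingers, y is the line along which they close (so a half turn about z gives the same grasp; the last joint's range is limited). The gripper opens to 85 mm and grips with 20 to 120 N. Pads are 22 mm wide; open, the fingers measure 114 mm over their backs; the gripper's body (76 mm by 85 mm) begins 54 mm behind the grasp point. The pads swing forward as they close: fully open they stand 13 mm farther back than shut.
Start: joints at [-1.261, 0.311, 0.014, 1.512, -0.004, 1.319, -0.027], TCP at [189.498, 516.341, 222.104] pointing down, gripper open.
Joint ranges: [-2.7, 2.7], [-0.3, 1.91], [-1.27, 1.3], [0.12, 2.57], [-1.44, 4.58], [0.2, 2.03], [-3.05, 3.05]. Speed limits (rad/s): [2.79, 2.79, 3.14, 3.14, 3.14, 3.14, 3.14].

INTERFACE

Orientations are given as a rotation vector (axis times angle).
In Python, from workcell import r gives the robot as it stands.
- The arm moves only by the tool arm_command, never from a script. Its arguments are lists of equal length, an entry for each row: "fingers": the closure, from 0 (fully open) to 1 (shut); "offset": the shift along the tool's x, y, z in mm, a list of three; "twist": the turn about the tool's z in degrees. In form: {"fingers": [fingers, ...], "offset": [[tx, ty, tz], ...], "twist": [twist, ...]}. A call has exactly 10 rows; each row is the pose to reach, as a shift and turn from the pose commanded when the call began, along the tool's axes at that moment; what a row does not reach only later rows make up. A row lasts 1/12 s, in which the tool goes at most 41.7 mm and 7.16 degrees, less where a joint would pass 70% of its speed; a pose out of reach is approached as far as the arm can. A call with a gripper value outside its range is refused whole. The fingers move at their own pace and stop on an object; the grip force is fixed at half the most. Time passes only in rows, so rows that repeat a pose let the fingers close, or fill a call up. It gives the time, the measured TCP pose, the force, the opening and the grip force at its end, in the units of the state.
- r.get_obs(): the state, without advancing time (a new reading comes with each control period).
- r.capture(name): name is "side" or "top"; returns a dict with "image" (480x640x3 uint8, blue, green, red), "fx", "fy", "cx", "cy" (pixels), "k1" (the pictures are not rectified: a ray, as slopes to the right and down, at radius r is drawn at 1 + k1 r^2 times it, then the intrinsics apply), "rvec" (rotation vector, rad) and "tvec" (3), from world to camera coordinates, as OpenCV has them. Camera axes: x right, y down, z forward; pixel columns grow to the right and rows downward; lengths in mm; the calibration is good to about 2 mm. A picture is of the moment at which its call begins. There is no depth.
- r.sign_off(): hands the job in; it is judged then, once.
The state is a dict: "t": time; "q": joint angles; "dq": joint speeds; "effort": joint torques, N m; "ee_pos": TCP position; "eef_rot": TCP orientation; "wrist_force": force on the tool from outside, world axes, zero at the start; "moment": the same for the moment, N m; "opening": finger opening in mm; "grip_force": force on a finger pad.
Only numpy, scipy, OpenCV 4.12 (cv2) and the standard library are available. Lean on these libraries where they do the work, as an engineer would, in place of code of your own. Each camera call takes 0.05 s, during which the arm holds its last target. There are 200 camera calls.

## Working session

There is one attempt and no reset: what is moved stays moved. The work goes in short steps, Python scripts to look and compute and a tool call to move; the robot and the scene stay as the last step left them, time stands still between calls to the robot, and variables do not carry over. Pictures are saved under pics/ and viewed, at most 14 in all, crops included, and the job is handed in when it is done.

Besides the shell and the picture viewer there is one more tool, called after "Emit:" by a JSON object that holds its "name" and its "arguments". arm_command: Moves the arm, as the interface text tells. Its arguments: {"type":"object","properties":{"fingers":{"type":"array"},"offset":{"type":"array"},"twist":{"type":"array"}},"required":["fingers","offset","twist"]}

```bash
ls; mkdir -p pics; python3 - <<'E'
from workcell import r
import cv2
o=r.get_obs()
print({k:o[k] for k in('t','ee_pos','eef_rot','opening','wrist_force')})
for n in('top','side'):
    c=r.capture(n); cv2.imwrite(f'pics/{n}0.png',c['image']); print({k:v for k,v in c.items() if k!='image'})
E
```

```text
pics
{'t': 0.0, 'ee_pos': array([189.2278461 , 515.60631233, 220.99001901]), 'eef_rot': array([-0.5494872 , -3.09283619,  0.00378421]), 'opening': 85.2895116042669, 'wrist_force': array([-0.64996634,  0.3471244 , -0.86151376])}
{'fx': 565.3426206827419, 'fy': 565.3426206827419, 'cx': 320.78306160320005, 'cy': 243.81870842197148, 'k1': 0.06076389652457663, 'rvec': array([ 2.21312696, -2.18511029,  0.05348599]), 'tvec': array([1.14906967e+00, 5.09260880e+02, 1.16270600e+03])}
{'fx': 448.7535827469595, 'fy': 448.7535827469595, 'cx': 325.14282182124026, 'cy': 239.38510234742324, 'k1': -0.0031029123317685456, 'rvec': array([ 0.54264984, -2.67940405,  1.17525915]), 'tvec': array([495.61085382, 157.2382328 , 610.18907728])}
```

View pics/top0.png

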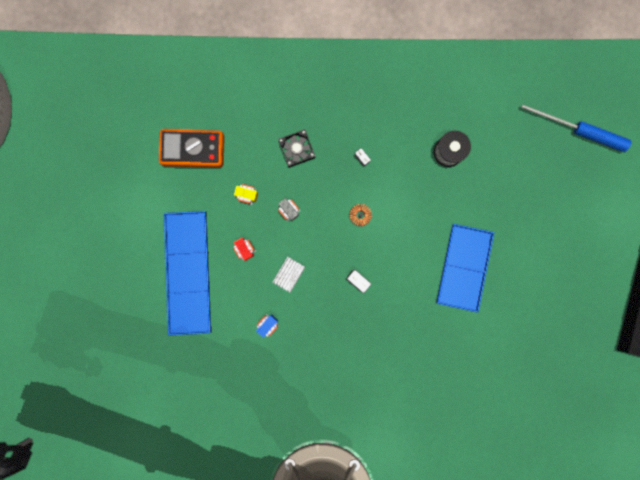

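View pics/side0.png

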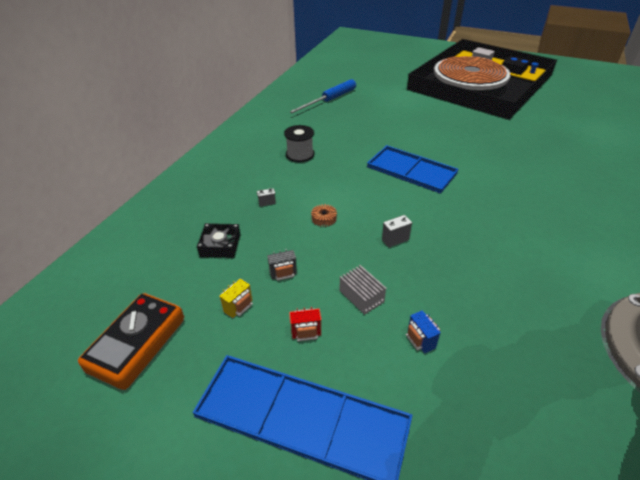

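The top view shows tray3 at (188,272), tray2 at (466,268), fan (297,148), heat sink (289,274), large capacitor (359,281), small capacitor (362,157), grey transformer (289,210), choke (360,215), meter (191,148) and spool (453,148). In the side view nothing stands close to the wanted parts.

```bash
cat > h.py <<'E'
import numpy as np, cv2
from workcell import r
def rays(c,px):
    K=np.array([[c['fx'],0,c['cx']],[0,c['fy'],c['cy']],[0,0,1.]])
    u=cv2.undistortPoints(np.float64(px).reshape(-1,1,2),K,np.array([c['k1'],0,0,0.])).reshape(-1,2)
    R=cv2.Rodrigues(c['rvec'])[0]
    return -R.T@c['tvec'], np.c_[u,np.ones(len(u))]@R
def plane(c,px,z):
    o,d=rays(c,px); return (o+d*((z-o[2])/d[:,2])[:,None])[:,:2]
def proj(c,P):
    K=np.array([[c['fx'],0,c['cx']],[0,c['fy'],c['cy']],[0,0,1.]])
    return cv2.projectPoints(np.float64(P).reshape(-1,1,3),c['rvec'],c['tvec'],K,np.array([c['k1'],0,0,0.]))[0].reshape(-1,2)
E
python3 - <<'E'
from h import *
c=r.capture('top'); im=c['image']; hsv=cv2.cvtColor(im,cv2.COLOR_BGR2HSV)
print('cam',rays(c,[[0,0]])[0])
H,S,V=cv2.split(hsv)
ng=(~((H>60)&(H<90)&(S>90))).astype(np.uint8)*255
white=((S<60)&(V>150)).astype(np.uint8)*255
blue=((H>100)&(H<125)&(S>150)).astype(np.uint8)*255
def rep(name,m,ctr,z,rad=30):
    w=np.zeros_like(m); cv2.circle(w,ctr,rad,255,-1)
    cs,_=cv2.findContours(m&w,cv2.RETR_EXTERNAL,cv2.CHAIN_APPROX_NONE)
    k=max(cs,key=cv2.contourArea)
    P=plane(c,k,z).astype(np.float32)
    (x,y),(a,b),t=cv2.minAreaRect(P)
    print(name,np.round([x,y,a,b,t],1),cv2.boundingRect(k))
for n,ctr,z in(('fan',(297,148),25),('hs',(289,274),32),('tr',(289,210),32),('cl',(359,281),20),('cs',(362,157),13),('choke',(360,215),9),('fan0',(297,148),0)):
    rep(n,ng,ctr,z,24)
rep('cl_w',white,(359,281),40,20); rep('cs_w',white,(362,157),26,20); 
rep('t3',blue,(188,272),12,75); rep('t2',blue,(466,268),12,60)
crop=im[125:305,225:405]; big=cv2.resize(crop,None,fx=3.3,fy=3.3,interpolation=cv2.INTER_CUBIC)
cv2.imwrite('pics/crop1.png',big)
E
```

```text
cam [ 454.8634105    10.06440994 1185.0026136 ]
fan [707.1  60.5  63.2  61.   21.2] (278, 129, 38, 38)
hs [445.5  73.1  44.7  63.7  59.9] (272, 256, 33, 37)
tr [579.   75.6  46.5  40.   39.4] (278, 198, 23, 23)
cl [433.6 -71.2  48.9  28.6  50.1] (347, 270, 24, 23)
cs [692.5 -76.5  36.2  21.7  40.3] (355, 148, 16, 18)
choke [571.1 -74.   47.2  48.8  45.7] (349, 203, 24, 24)
fan0 [712.6  61.6  64.6  62.3  21.2] (278, 129, 38, 38)
cl_w [433.8 -70.5  45.1  25.3  49.1] (348, 270, 23, 23)
cs_w [691.5 -76.4  33.2  17.1  38.4] (355, 148, 16, 16)
t3 [446.7 283.3 251.7  87.3   3.6] (164, 211, 47, 124)
t2 [ 464.3 -291.    87.6  168.8   78.6] (437, 224, 57, 88)
```

View pics/crop1.png

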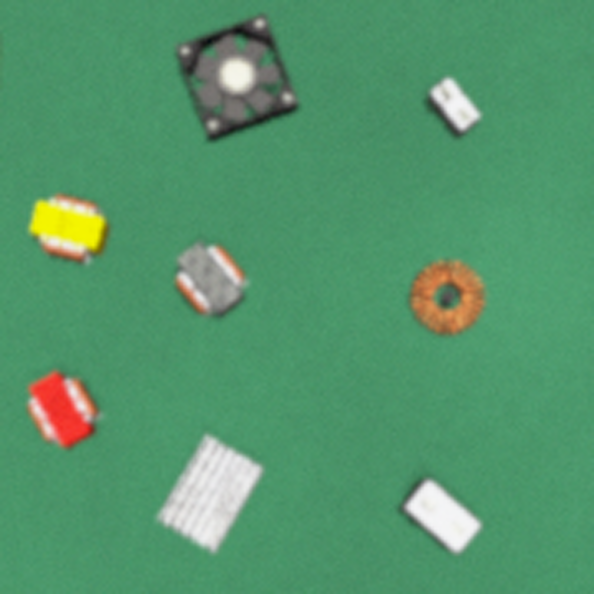

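```bash
cat > plan.py <<'E'
# usage: plan.py x,y,z,psi ...   psi = world angle of closing axis (deg); state kept in pose.json
import json,sys,numpy as np,os
p=json.load(open('pose.json')) if os.path.exists('pose.json') else [189.5,516.3,222.1,69.86]
if '-n' not in sys.argv:
    from workcell import r; o=r.get_obs()
    from scipy.spatial.transform import Rotation as Ro
    Y=Ro.from_rotvec(o['eef_rot']).as_matrix()
    print('meas',np.round(o['ee_pos'],1),'psi',round(np.degrees(np.arctan2(Y[1,1],Y[0,1])),2),'zdir',np.round(Y[:,2],4),'cmd',np.round(p,1),'t',round(o['t'],2),'op',round(o['opening'],1))
s=np.radians(p[3]); Y=np.array([np.cos(s),np.sin(s)]); X=np.array([-np.sin(s),np.cos(s)])
out=p
for a in [a for a in sys.argv[1:] if a!='-n']:
    w=np.array([float(v) for v in a.split(',')])
    d=w[:2]-p[:2]; tx,ty,tz,tw=np.round([d@X,d@Y,p[2]-w[2],(p[3]-w[3]+90)%180-90])
    print(a,'->',[int(tx),int(ty),int(tz)],int(tw),'dist',round(float(np.hypot(*(w[:3]-np.array(out[:3]))))))
    out=[*(np.array(p[:2])+tx*X+ty*Y),p[2]-tz,p[3]-tw]
json.dump([float(v) for v in out],open('pose.json','w'))
E
python3 plan.py 300,230,150,59.9
```

```text
meas [189.3 515.8 221.3] psi 69.85 zdir [-5.0e-04 -1.7e-03 -1.0e+00] cmd [189.5 516.3 222.1  69.9] t 0.15 op 85.3Traceback (most recent call last):
  File "plan.py", line 14, in <module>
    print(a,'->',[int(tx),int(ty),int(tz)],int(tw),'dist',round(float(np.hypot(*(w[:3]-np.array(out[:3]))))))
                                                                      ~~~~~~~~^^^^^^^^^^^^^^^^^^^^^^^^^^^^
TypeError: return arrays must be of ArrayType
```

```bash
sed -i 's/np.hypot(\*(w/np.linalg.norm((w/' plan.py; rm -f pose.json
python3 plan.py 300,230,150,59.9
```

```text
meas [189.3 515.8 221.3] psi 69.85 zdir [-5.0e-04 -1.7e-03 -1.0e+00] cmd [189.5 516.3 222.1  69.9] t 0.15 op 85.3
300,230,150,59.9 -> [-202, -231, 72] 10 dist 315
```

Emit:
{"name": "arm_command", "arguments": {"fingers": [0,0,0,0,0,0,0,0,0,0], "offset": [[-202,-231,72],[-202,-231,72],[-202,-231,72],[-202,-231,72],[-202,-231,72],[-202,-231,72],[-202,-231,72],[-202,-231,72],[-202,-231,72],[-202,-231,72]], "twist": [10,10,10,10,10,10,10,10,10,10]}}

```text
t: 0.98
ee_pos: [299.6, 228.6, 149.8]
eef_rot: [-0.823, -3.031, 0.0]
wrist_force: [-0.5, 0.7, -0.1]
opening: 85.3
grip_force: 0.0
```

```bash
python3 plan.py 445,74,110,59.9 445,74,60,59.9
```

```text
meas [299.6 228.6 149.8] psi 59.63 zdir [-9.e-04 -0.e+00 -1.e+00] cmd [299.6 229.9 150.1  59.9] t 0.98 op 85.3
445,74,110,59.9 -> [-204, -62, 40] 0 dist 217
445,74,60,59.9 -> [-204, -62, 90] 0 dist 50
```

Emit:
{"name": "arm_command", "arguments": {"fingers": [0,0,0,0,0,0,0,0,0,0], "offset": [[-204,-62,40],[-204,-62,40],[-204,-62,40],[-204,-62,40],[-204,-62,40],[-204,-62,40],[-204,-62,65],[-204,-62,90],[-204,-62,90],[-204,-62,90]], "twist": [0,0,0,0,0,0,0,0,0,0]}}

```text
t: 1.82
ee_pos: [443.7, 75.1, 59.3]
eef_rot: [-0.813, -3.032, 0.002]
wrist_force: [-0.1, 0.3, -0.4]
opening: 85.3
grip_force: 0.0
```

```bash
python3 - <<'E'
from h import *
for n in('side','top'):
    c=r.capture(n)
    u,v=proj(c,[[445,74,40]])[0].astype(int); k=60
    cr=c['image'][max(v-k,0):v+k,max(u-k,0):u+k]; cr=cv2.resize(cr,(400,400),interpolation=cv2.INTER_CUBIC)
    cv2.imwrite(f'pics/a_{n}.png',cr); print(u,v)
a=cv2.imread('pics/a_side.png');b=cv2.imread('pics/a_top.png');cv2.imwrite('pics/a.png',np.hstack([a,b]))
E
python3 plan.py 445,74,31,59.9
```

```text
363 278
287 274
meas [445.8  75.1  61.2] psi 59.97 zdir [ 2.e-03  8.e-04 -1.e+00] cmd [444.9  73.8  60.1  59.9] t 1.92 op 85.2
445,74,31,59.9 -> [0, 0, 29] 0 dist 29
```

View pics/a.png

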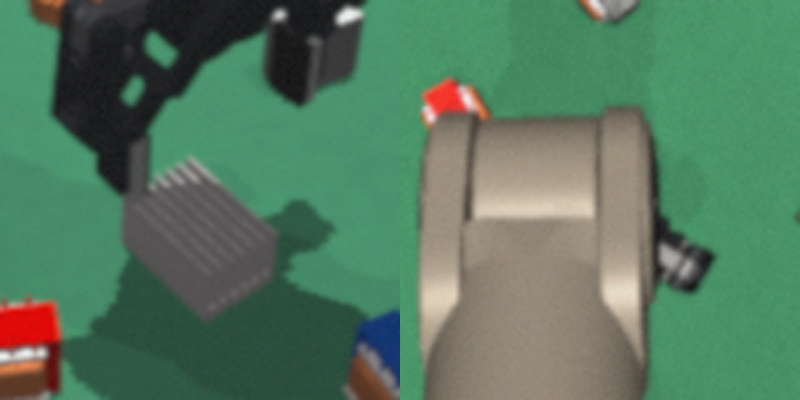

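```bash
python3 - <<'E'
from h import *
c=r.capture('side')
for P in ([466.3,110.8,48],[423.7,37.2,48],[445,74,32],[466.3,110.8,35],[423.7,37.2,35]):
    u=proj(c,[P])[0]; print(P,u,(u-[303,218])/0.3)
E
```

```text
[466.3, 110.8, 48] [341.21440739 288.11028294] [127.38135798 233.70094313]
[423.7, 37.2, 48] [385.45674991 262.31111016] [274.85583305 147.70370055]
[445, 74, 32] [363.39575889 282.18187671] [201.31919629 213.93958905]
[466.3, 110.8, 35] [341.04660251 294.08207283] [126.82200838 253.60690944]
[423.7, 37.2, 35] [384.7300311  268.28877476] [272.43343701 167.62924919]
```

The side view (crop) shows the heat sink below the open gripper, with the near fingertip at crop (130,190). That is higher than I predicted, so I'll descend and check again.

Emit:
{"name": "arm_command", "arguments": {"fingers": [0,0,0,0,0,0,0,0,0,0], "offset": [[0,0,10],[0,0,20],[0,0,29],[0,0,29],[0,0,29],[0,0,29],[0,0,29],[0,0,29],[0,0,29],[0,0,29]], "twist": [0,0,0,0,0,0,0,0,0,0]}}

```text
t: 2.8
ee_pos: [445.0, 73.9, 31.3]
eef_rot: [0.817, 3.033, 0.001]
wrist_force: [-0.0, -0.3, 0.2]
opening: 85.7
grip_force: 0.0
```

```bash
python3 - <<'E'
from h import *
c=r.capture('side')
im=c['image'][188:338,263:463]; cv2.imwrite('pics/b.png',cv2.resize(im,None,fx=4,fy=4,interpolation=cv2.INTER_CUBIC))
for P in ([466.3,110.8,19],[423.7,37.2,19]): print(P,(proj(c,[P])[0]-[263,188])*4)
E
```

```text
[466.3, 110.8, 19] [311.38483223 452.85102423]
[423.7, 37.2, 19] [483.4429824  349.75346961]
```

View pics/b.png

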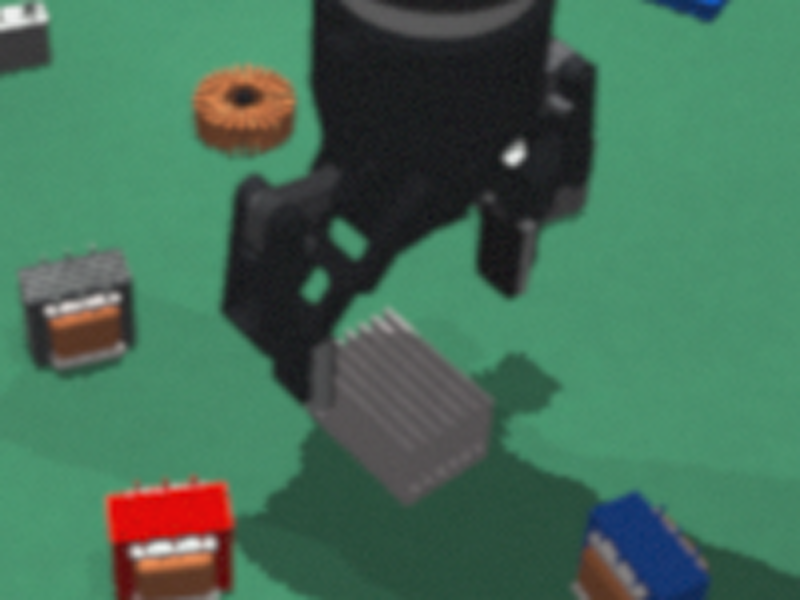

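The crop shows the near fingertip at (320,405) and the far one at (510,295), both on the correct sides of the heat sink. I'll close and see whether the opening stops at 40 mm.

Emit:
{"name": "arm_command", "arguments": {"fingers": [1,1,1,1,1,1,1,1,1,1], "offset": [[0,0,0],[0,0,0],[0,0,0],[0,0,0],[0,0,0],[0,0,0],[0,0,0],[0,0,0],[0,0,0],[0,0,0]], "twist": [0,0,0,0,0,0,0,0,0,0]}}

```text
t: 3.68
ee_pos: [444.8, 73.8, 31.1]
eef_rot: [0.817, 3.033, 0.0]
wrist_force: [0.4, 0.5, -0.0]
opening: 0.4
grip_force: 0.0
```

```bash
python3 - <<'E'
from h import *
c=r.capture('side')
im=c['image'][188:338,263:463]; cv2.imwrite('pics/b2.png',cv2.resize(im,None,fx=4,fy=4,interpolation=cv2.INTER_CUBIC))
o=r.get_obs(); print(o['ee_pos'],o['opening'],o['grip_force'],o['wrist_force'])
E
```

```text
[444.80407627  73.82053637  31.08753041] -0.18283216147543394 0.0 [ 0.79258178  0.19255516 -0.44527756]
```

View pics/b2.png

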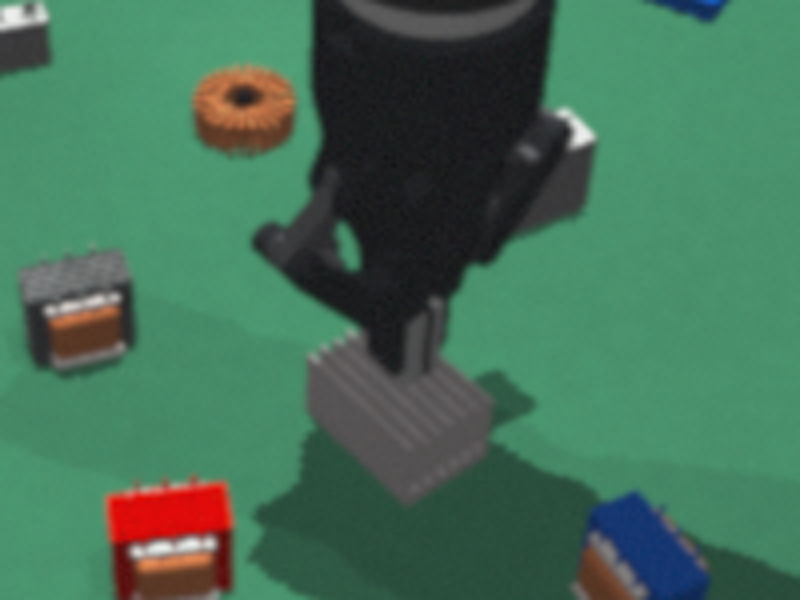

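```bash
python3 - <<'E'
from h import *
c=r.capture('side')
for z in(6,20,32,40,50): print(z,(proj(c,[[445,74,z]])[0]-[263,188])*4)
print(rays(c,[[0,0]])[0], r.get_obs()['q'])
E
```

```text
6 [398.03922531 422.44288866]
20 [399.92459423 398.12258922]
32 [401.58303555 376.72750686]
40 [402.71116235 362.17277437]
50 [404.14741056 343.64148291]
[319.09124937 508.46758536 531.34374893] [-0.5687475   0.34631372  0.44355088  2.03261781 -0.203681    0.80426576
  1.03831176]
```

The shut tips end at about (415,375) in the crop, just above the heat sink top. So the real tool stands roughly 27–30 mm higher than the reported z. I'll quantify that before going lower.

```bash
python3 - <<'E'
from h import *
c=r.capture('side')
e=np.array([-.865,.501,0]);y=np.array([.501,.865,0])
for z in(30,36,42): 
    print(z,'shut edge',(proj(c,[np.array([444.9,73.9,z])+11*e+s*y for s in(0,14)]).round(1)-[263,188])*4)
for z in(40,46,52): 
    print(z,'open near/far',(proj(c,[np.array([444.9,73.9,z])+11*e+s*y for s in(42.5,-42.5,-57)]).round(1)-[263,188])*4)
E
python3 plan.py 445,74,31,59.9
```

```text
30 shut edge [[421.2 398. ]
 [392.  415.6]]
36 shut edge [[422.  387.2]
 [392.8 404.4]]
42 shut edge [[422.8 376. ]
 [393.6 393.6]]
40 open near/far [[332.  434. ]
 [508.  328.8]
 [536.4 312. ]]
46 open near/far [[332.4 422.8]
 [509.6 317.6]
 [538.  300.8]]
52 open near/far [[332.8 411.6]
 [511.2 306.4]
 [539.6 289.6]]
meas [444.8  73.8  31.1] psi 59.84 zdir [ 0. -0. -1.] cmd [444.9  73.8  31.1  59.9] t 3.83 op 0.5
445,74,31,59.9 -> [0, 0, 0] 0 dist 0
```

Emit:
{"name": "arm_command", "arguments": {"fingers": [0,0,0,0,0,0,0,0,0,0], "offset": [[0,0,0],[0,0,0],[0,0,0],[0,0,0],[0,0,0],[0,0,0],[0,0,0],[0,0,0],[0,0,0],[0,0,0]], "twist": [0,0,0,0,0,0,0,0,0,0]}}

```text
t: 4.67
ee_pos: [444.8, 73.8, 31.1]
eef_rot: [0.817, 3.033, 0.0]
wrist_force: [0.7, -0.2, 0.7]
opening: 85.5
grip_force: 0.0
```

Emit:
{"name": "arm_command", "arguments": {"fingers": [0,0,0,0,0,1,1,1,1,1], "offset": [[0,0,12],[0,0,22],[0,0,28],[0,0,31],[0,0,31],[0,0,31],[0,0,31],[0,0,31],[0,0,31],[0,0,31]], "twist": [0,0,0,0,0,0,0,0,0,0]}}

```text
t: 5.5
ee_pos: [445.7, 74.0, 0.8]
eef_rot: [0.817, 3.032, 0.002]
wrist_force: [-0.0, -0.3, 4.8]
opening: 38.9
grip_force: 62.0
```

```bash
python3 plan.py 445,74,0,59.9; python3 - <<'E'
from h import *
c=r.capture('side')
im=c['image'][188:338,263:463]; cv2.imwrite('pics/b3.png',cv2.resize(im,None,fx=4,fy=4,interpolation=cv2.INTER_CUBIC))
o=r.get_obs(); print(o['ee_pos'],o['opening'],o['grip_force'],o['wrist_force'])
e=np.array([-.865,.501,0]);y=np.array([.501,.865,0])
for z in(8,14,20): 
    print(z,(proj(c,[np.array([444.9,73.9,z])+11*e+s*y for s in(20,34)]).round(1)-[263,188])*4)
E
```

```text
meas [445.7  74.    0.8] psi 59.85 zdir [ 1.8e-03  5.0e-04 -1.0e+00] cmd [444.9  73.8  31.1  59.9] t 5.5 op 38.9
445,74,0,59.9 -> [0, 0, 31] 0 dist 31
[445.71915981  73.95556571   0.78323945] 38.7932382111327 62.01147794723511 [ 0.99653357 -1.16061105  3.58588848]
8 [[376.8 461.6]
 [347.6 479.6]]
14 [[377.6 451.2]
 [348.4 469.2]]
20 [[378.4 440.8]
 [348.8 458.8]]
```

View pics/b3.png

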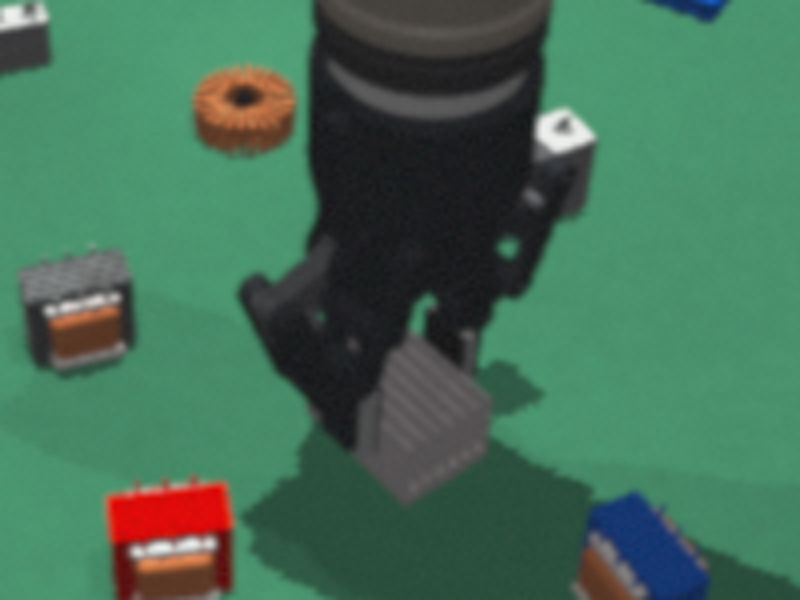

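The heat sink is gripped: opening 39 mm, 62 N, tip at about (370,452), so z ≈ 14 mm.

```bash
python3 plan.py 445,74,70,59.9 446.7,283.3,70,93.6; python3 plan.py -n 446.7,283.3,4,93.6 446.7,283.3,80,93.6; cat pose.json
```

```text
meas [445.7  74.    0.8] psi 59.84 zdir [ 1.8e-03  5.0e-04 -1.0e+00] cmd [4.449e+02 7.380e+01 1.000e-01 5.990e+01] t 5.55 op 38.8
445,74,70,59.9 -> [0, 0, -70] 0 dist 70
446.7,283.3,70,93.6 -> [104, 182, -70] -34 dist 209
446.7,283.3,4,93.6 -> [0, 0, 66] 0 dist 66
446.7,283.3,80,93.6 -> [0, 0, -10] 0 dist 76
[446.34557403953494, 283.4376974422369, 80.1, 93.86]
```

Emit:
{"name": "arm_command", "arguments": {"fingers": [1,1,1,1,1,1,1,1,1,1], "offset": [[0,0,-20],[0,0,-50],[20,30,-70],[40,68,-70],[60,105,-70],[80,140,-70],[98,172,-70],[104,182,-70],[104,182,-70],[104,182,-70]], "twist": [0,0,-7,-14,-21,-28,-34,-34,-34,-34]}}

```text
t: 6.38
ee_pos: [445.5, 283.3, 69.4]
eef_rot: [0.108, -3.139, 0.002]
wrist_force: [0.2, -1.0, -0.7]
opening: 39.1
grip_force: 61.4
```

Emit:
{"name": "arm_command", "arguments": {"fingers": [1,1,1,1,1,1,0.35,0.35,0.35,0.35], "offset": [[0,0,25],[0,0,45],[0,0,57],[0,0,63],[0,0,66],[0,0,66],[0,0,66],[0,0,66],[0,0,66],[0,0,66]], "twist": [0,0,0,0,0,0,0,0,0,0]}}

```text
t: 7.22
ee_pos: [446.9, 283.7, 4.7]
eef_rot: [-0.105, 3.139, 0.001]
wrist_force: [0.3, -0.3, -0.3]
opening: 55.1
grip_force: 0.0
```

```bash
python3 - <<'E'
import json;p=json.load(open('pose.json'));p[2]=4.1;json.dump(p,open('pose.json','w'))
E
python3 plan.py 446.3,283.4,90,93.86 570,140,90,39.4; python3 plan.py -n 580.5,76.5,90,39.4 580.5,76.5,2,39.4; cat pose.json
```

```text
meas [446.9 283.7   4.7] psi 93.84 zdir [ 1.2e-03  8.0e-04 -1.0e+00] cmd [446.3 283.4   4.1  93.9] t 7.22 op 55.1
446.3,283.4,90,93.86 -> [0, 0, -86] 0 dist 86
570,140,90,39.4 -> [-114, -151, -86] 54 dist 189
580.5,76.5,90,39.4 -> [-56, -33, 0] 0 dist 65
580.5,76.5,2,39.4 -> [-56, -33, 88] 0 dist 88
[580.8120561004351, 76.3181023504767, 2.0999999999999943, 39.86]
```

Emit:
{"name": "arm_command", "arguments": {"fingers": [0.35,0,0,0,0,0,0,0,0,0], "offset": [[0,0,-20],[0,0,-55],[-15,-20,-86],[-35,-46,-86],[-55,-72,-86],[-75,-98,-86],[-95,-125,-86],[-114,-151,-86],[-114,-151,-86],[-114,-151,-86]], "twist": [0,7,14,21,28,35,42,49,54,54]}}

```text
t: 8.05
ee_pos: [571.7, 137.1, 90.4]
eef_rot: [1.34, 2.839, -0.002]
wrist_force: [-0.2, 1.1, 0.4]
opening: 85.4
grip_force: 0.0
```

Emit:
{"name": "arm_command", "arguments": {"fingers": [0,0,0,0,0,0,0,1,1,1], "offset": [[-28,-16,0],[-56,-33,0],[-56,-33,25],[-56,-33,55],[-56,-33,75],[-56,-33,87],[-56,-33,91],[-56,-33,91],[-56,-33,91],[-56,-33,91]], "twist": [0,0,0,0,0,0,0,0,0,0]}}

```text
t: 8.88
ee_pos: [582.2, 76.7, 0.7]
eef_rot: [1.329, 2.844, 0.003]
wrist_force: [0.3, 1.0, -0.0]
opening: 51.6
grip_force: 0.0
```

Emit:
{"name": "arm_command", "arguments": {"fingers": [1,1,1,1,1,1,1,1,1,1], "offset": [[0,0,0],[0,0,0],[0,0,0],[0,0,0],[0,0,-20],[0,0,-40],[0,0,-65],[0,0,-85],[0,0,-85],[0,0,-85]], "twist": [0,0,0,0,0,0,0,0,0,0]}}

```text
t: 9.72
ee_pos: [581.4, 76.4, 84.9]
eef_rot: [1.331, 2.844, 0.002]
wrist_force: [-1.0, 0.9, -3.0]
opening: 40.9
grip_force: 61.9
```

```bash
python3 - <<'E'
import json;p=json.load(open('pose.json'));p[2]=84.1;json.dump(p,open('pose.json','w'))
from h import *
c=r.capture('side'); cv2.imwrite('pics/c.png',c['image'])
E
python3 plan.py 545,-130,84,60; python3 plan.py -n 505,-299.2,84,78.6 505,-299.2,3,78.6; cat pose.json
```

```text
meas [580.1  76.4  83.5] psi 39.85 zdir [-1.e-03  2.e-04 -1.e+00] cmd [580.8  76.3  84.1  39.9] t 9.77 op 40.9
545,-130,84,60 -> [-135, -160, 0] -20 dist 209
505,-299.2,84,78.6 -> [-51, -166, 0] -19 dist 174
505,-299.2,3,78.6 -> [-51, -166, 81] -19 dist 81
[505.2712178682007, -299.0206716235458, 3.0999999999999943, 78.86]
```

View pics/c.png

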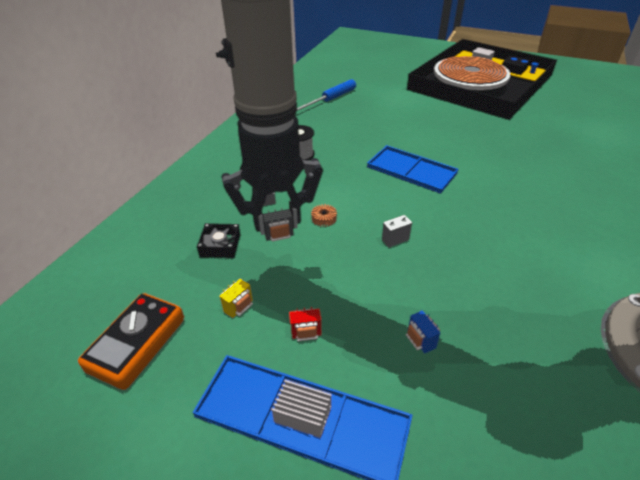

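The heat sink sits in the middle pocket of tray3 at (302,407). The transformer hangs in the gripper at (280,228).

Emit:
{"name": "arm_command", "arguments": {"fingers": [1,1,1,1,1,1,1,1,1,1], "offset": [[-20,-24,0],[-44,-52,0],[-68,-80,0],[-92,-108,0],[-115,-136,0],[-135,-160,0],[-135,-160,0],[-135,-160,0],[-135,-160,0],[-135,-160,0]], "twist": [-4,-8,-12,-16,-20,-20,-20,-20,-20,-20]}}

```text
t: 10.6
ee_pos: [544.0, -127.3, 82.8]
eef_rot: [-0.812, -3.032, -0.002]
wrist_force: [0.7, 0.7, -1.9]
opening: 40.9
grip_force: 61.8
```

Emit:
{"name": "arm_command", "arguments": {"fingers": [1,1,1,1,1,1,1,1,1,1], "offset": [[-10,-33,0],[-21,-68,0],[-32,-103,0],[-42,-138,0],[-51,-166,0],[-51,-166,0],[-51,-166,30],[-51,-166,60],[-51,-166,75],[-51,-166,81]], "twist": [-4,-8,-12,-16,-19,-19,-19,-19,-19,-19]}}

```text
t: 11.43
ee_pos: [504.2, -295.2, 3.3]
eef_rot: [-0.3, -3.122, -0.008]
wrist_force: [-14.1, 11.1, 46.4]
opening: 40.7
grip_force: 68.6
```

Emit:
{"name": "arm_command", "arguments": {"fingers": [1,1,0.35,0.35,0.35,0.35,0.35,0,0,0], "offset": [[0,0,0],[0,0,0],[0,0,0],[0,0,0],[0,0,0],[0,0,-20],[0,0,-50],[0,0,-80],[0,0,-100],[0,0,-100]], "twist": [0,0,0,0,0,0,0,0,0,0]}}

```text
t: 12.27
ee_pos: [508.8, -301.2, 108.5]
eef_rot: [0.303, 3.117, -0.007]
wrist_force: [1.2, -0.8, 1.4]
opening: 85.4
grip_force: 0.0
```

```bash
python3 - <<'E'
import json;p=json.load(open('pose.json'));p[2]=103.1;json.dump(p,open('pose.json','w'))
E
python3 plan.py 640,-160,103,105; python3 plan.py -n 691.5,-76.5,95,129.5 691.5,-76.5,-6,129.5; cat pose.json
```

```text
meas [ 508.8 -301.2  108.5] psi 78.88 zdir [ 0.0096 -0.0053 -0.9999] cmd [ 505.3 -299.   103.1   78.9] t 12.27 op 85.4
640,-160,103,105 -> [-105, 162, 0] -26 dist 194
691.5,-76.5,95,129.5 -> [-72, 68, 8] -25 dist 99
691.5,-76.5,-6,129.5 -> [-72, 68, 109] -25 dist 101
[691.7451791450094, -76.1690611066157, -5.900000000000006, 129.86]
```

The placing read 46 N at the wrist, so I need to look.

```bash
python3 - <<'E'
from h import *
o=r.get_obs(); print(o['ee_pos'],o['eef_rot'],o['wrist_force'],o['q'])
c=r.capture('side'); d=r.capture('top')
a=cv2.resize(c['image'][120:230,330:480],None,fx=3.6,fy=3.6,interpolation=cv2.INTER_CUBIC)
b=cv2.resize(d['image'][200:330,400:520],None,fx=2,fy=396/130,interpolation=cv2.INTER_CUBIC)
print(a.shape,b.shape); cv2.imwrite('pics/d.png',np.hstack([a,b]))
E
```

```text
[ 508.80428267 -301.17717289  108.48386056] [ 0.30345055  3.11674926 -0.00672145] [ 1.23418841 -0.83023859  1.38487483] [ 0.19158825  0.49480486  0.44723145  1.5844127  -0.23312578  1.10432254
  2.07178569]
(396, 540, 3) (396, 240, 3)
```

View pics/d.png

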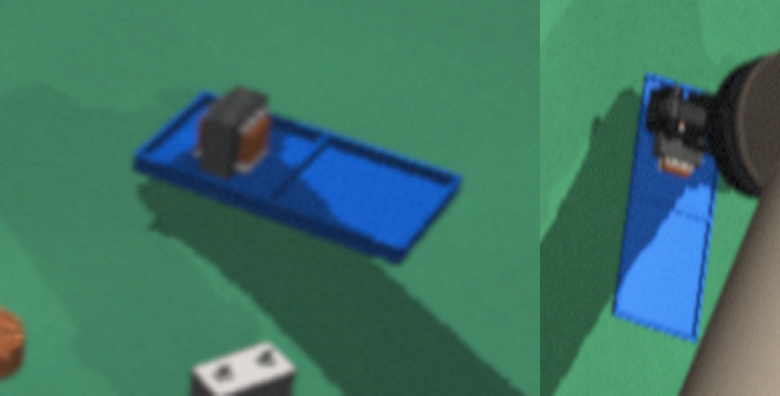

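The transformer stands upright in the far pocket of tray2, at crop (235,135). I'll check whether the arm has settled before the next move.

```bash
python3 - <<'E'
from h import *
o=r.get_obs(); print(o['t'],o['ee_pos'],o['wrist_force'],np.abs(o['dq']).max())
E
```

```text
12.3667 [ 505.990135  -299.0529428  103.9066729] [ 0.37492678  0.29980277 -1.76306743] 0.04291647293159311
```

Emit:
{"name": "arm_command", "arguments": {"fingers": [0,0,0,0,0,0,0,0,0,0], "offset": [[-20,30,0],[-40,62,0],[-60,93,0],[-80,124,0],[-100,154,0],[-105,162,0],[-105,162,0],[-105,162,0],[-105,162,0],[-105,162,0]], "twist": [-5,-10,-15,-20,-26,-26,-26,-26,-26,-26]}}

```text
t: 13.2
ee_pos: [637.6, -163.3, 102.5]
eef_rot: [0.399, -3.114, 0.002]
wrist_force: [-0.8, 0.4, -0.0]
opening: 85.5
grip_force: 0.0
```

Emit:
{"name": "arm_command", "arguments": {"fingers": [0,0,0,0,0,0,0,0,0,0], "offset": [[-25,23,2],[-50,46,5],[-72,68,8],[-72,68,30],[-72,68,50],[-72,68,50],[-72,68,50],[-72,68,50],[-72,68,50],[-72,68,50]], "twist": [-7,-14,-21,-25,-25,-25,-25,-25,-25,-25]}}

```text
t: 14.03
ee_pos: [692.6, -77.3, 55.1]
eef_rot: [-1.068, 2.952, -0.003]
wrist_force: [0.1, 0.1, 0.5]
opening: 85.2
grip_force: 0.0
```

```bash
python3 - <<'E'
import json;p=json.load(open('pose.json'));p[2]=53.1;json.dump(p,open('pose.json','w'))
E
python3 plan.py; python3 - <<'E'
from h import *
c=r.capture('side')
u,v=proj(c,[[691.5,-76.4,26]])[0].round().astype(int)-[75,70]
im=c['image'][v:v+120,u:u+150]; cv2.imwrite('pics/e.png',cv2.resize(im,None,fx=4,fy=4,interpolation=cv2.INTER_CUBIC))
s=np.radians(129.86); y=np.array([np.cos(s),np.sin(s),0]); x=np.array([-y[1],y[0],0])
for z in(66,72,78):
    print(z,(proj(c,[np.array([691.6,-76.2,z])+w*x+q*y for w,q in((11,42.5),(11,-42.5),(-11,42.5),(-11,-42.5))]).round(1)-[u,v])*4)
print((proj(c,[[691.5,-76.4,26]])-[u,v])*4)
E
```

```text
meas [692.6 -77.3  55.1] psi 129.77 zdir [ 3.2e-03 -7.0e-04 -1.0e+00] cmd [691.7 -76.2  53.1 129.9] t 14.03 op 85.2
66 [[335.6 256. ]
 [298.  155.2]
 [286.4 264.8]
 [252.  162.8]]
72 [[334.4 244.8]
 [296.8 144.4]
 [285.2 253.6]
 [250.8 152. ]]
78 [[333.6 233.6]
 [295.6 133.6]
 [283.6 242.4]
 [249.2 140.8]]
[[301.14232767 278.53528742]]
```

View pics/e.png

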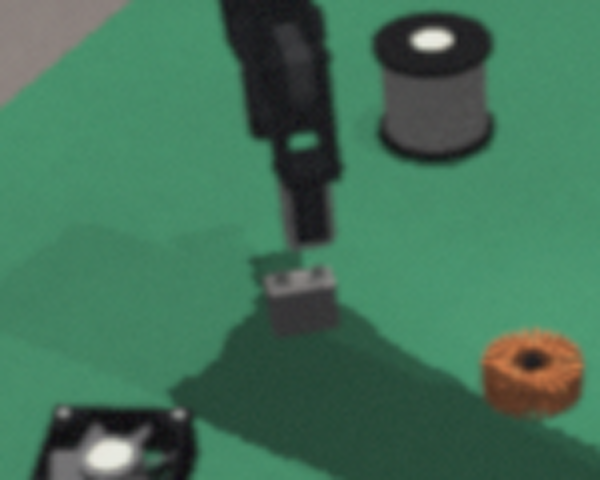

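The near fingertip is at (310,245), right over the small capacitor at (301,300). That puts the tip about 22 mm above the commanded z, and the alignment looks good.

Emit:
{"name": "arm_command", "arguments": {"fingers": [0,0,0,0,0,0,1,1,1,1], "offset": [[0,0,20],[0,0,38],[0,0,50],[0,0,55],[0,0,57],[0,0,57],[0,0,57],[0,0,57],[0,0,57],[0,0,57]], "twist": [0,0,0,0,0,0,0,0,0,0]}}

```text
t: 14.92
ee_pos: [692.2, -76.3, -3.1]
eef_rot: [-1.07, 2.952, -0.001]
wrist_force: [0.1, -0.1, 0.3]
opening: 38.9
grip_force: 0.0
```

Emit:
{"name": "arm_command", "arguments": {"fingers": [1,1,1,1,1,1,1,1,1,1], "offset": [[0,0,0],[0,0,0],[0,0,0],[0,0,0],[0,0,0],[0,0,0],[0,0,0],[0,0,0],[0,0,0],[0,0,0]], "twist": [0,0,0,0,0,0,0,0,0,0]}}

```text
t: 15.75
ee_pos: [692.1, -76.2, -3.4]
eef_rot: [-1.07, 2.953, -0.001]
wrist_force: [-0.3, 0.7, 4.5]
opening: 14.5
grip_force: 61.7
```

```bash
python3 - <<'E'
import json;p=json.load(open('pose.json'));p[2]=-3.9;json.dump(p,open('pose.json','w'))
E
python3 plan.py 691.5,-76.5,86,129.5 580,-180,86,105; python3 plan.py -n 423.6,-282.8,86,78.6 423.6,-282.8,15,78.6
```

```text
meas [692.1 -76.2  -3.4] psi 129.85 zdir [ 1.1e-03 -1.0e-04 -1.0e+00] cmd [691.7 -76.2  -3.9 129.9] t 15.75 op 14.5
691.5,-76.5,86,129.5 -> [0, 0, -90] 0 dist 90
580,-180,86,105 -> [152, -8, -90] 25 dist 153
423.6,-282.8,86,78.6 -> [178, -59, 0] 26 dist 187
423.6,-282.8,15,78.6 -> [178, -59, 71] 26 dist 71
```

Emit:
{"name": "arm_command", "arguments": {"fingers": [1,1,1,1,1,1,1,1,1,1], "offset": [[0,0,-25],[0,0,-60],[10,-1,-90],[45,-2,-90],[80,-4,-90],[115,-6,-90],[145,-8,-90],[152,-8,-90],[152,-8,-90],[152,-8,-90]], "twist": [0,0,5,10,15,20,25,25,25,25]}}

```text
t: 16.58
ee_pos: [579.9, -179.0, 85.5]
eef_rot: [0.406, -3.115, -0.002]
wrist_force: [0.9, 1.1, -0.1]
opening: 14.7
grip_force: 61.0
```

Emit:
{"name": "arm_command", "arguments": {"fingers": [1,1,1,1,1,1,1,1,1,1], "offset": [[38,-12,0],[76,-25,0],[114,-38,0],[152,-50,0],[178,-59,0],[178,-59,20],[178,-59,50],[178,-59,71],[178,-59,71],[178,-59,71]], "twist": [5,10,15,20,26,26,26,26,26,26]}}

```text
t: 17.42
ee_pos: [423.9, -280.3, 14.0]
eef_rot: [-0.299, -3.125, -0.003]
wrist_force: [0.4, 0.1, -0.1]
opening: 14.2
grip_force: 61.0
```

Emit:
{"name": "arm_command", "arguments": {"fingers": [1,1,1,1,1,1,1,1,1,1], "offset": [[0,0,4],[0,0,8],[0,0,11],[0,0,13],[0,0,13],[0,0,13],[0,0,13],[0,0,13],[0,0,13],[0,0,13]], "twist": [0,0,0,0,0,0,0,0,0,0]}}

```text
t: 18.25
ee_pos: [423.1, -282.5, 2.2]
eef_rot: [0.305, 3.127, -0.0]
wrist_force: [-0.6, 0.2, -1.0]
opening: 14.9
grip_force: 61.0
```

Emit:
{"name": "arm_command", "arguments": {"fingers": [1,1,1,1,1,1,1,1,1,1], "offset": [[0,0,1],[0,0,2],[0,0,2],[0,0,2],[0,0,2],[0,0,2],[0,0,2],[0,0,2],[0,0,2],[0,0,2]], "twist": [0,0,0,0,0,0,0,0,0,0]}}

```text
t: 19.08
ee_pos: [423.1, -282.4, 0.1]
eef_rot: [0.305, 3.127, 0.0]
wrist_force: [0.3, 0.0, -0.6]
opening: 14.8
grip_force: 61.0
```

```bash
python3 - <<'E'
import json;p=json.load(open('pose.json'));p[2]=0.1;json.dump(p,open('pose.json','w'))
E
python3 plan.py 423.6,-282.8,80,78.6 428,-170,90,110;python3 plan.py -n 433.8,-70.5,90,139.1 433.8,-70.5,2,139.1
```

```text
meas [ 4.231e+02 -2.824e+02  1.000e-01] psi 78.85 zdir [ 0.  0. -1.] cmd [ 4.233e+02 -2.824e+02  1.000e-01  7.890e+01] t 19.08 op 14.8
423.6,-282.8,80,78.6 -> [0, 0, -80] 0 dist 80
428,-170,90,110 -> [17, 111, -90] -31 dist 113
433.8,-70.5,90,139.1 -> [-39, 92, 0] -29 dist 100
433.8,-70.5,2,139.1 -> [-39, 92, 88] -29 dist 88
```

Emit:
{"name": "arm_command", "arguments": {"fingers": [0.58,0.58,0.58,0.58,0.58,0.58,0.58,0.4,0,0], "offset": [[0,0,0],[0,0,0],[0,0,0],[0,0,0],[0,0,-15],[0,0,-40],[0,0,-65],[0,0,-80],[0,0,-90],[0,0,-90]], "twist": [0,0,0,0,0,0,0,0,0,0]}}

```text
t: 19.92
ee_pos: [424.6, -283.5, 92.3]
eef_rot: [0.305, 3.122, -0.003]
wrist_force: [-0.1, -0.0, 0.1]
opening: 71.1
grip_force: 0.0
```

Emit:
{"name": "arm_command", "arguments": {"fingers": [0,0,0,0,0,0,0,0,0,0], "offset": [[3,25,0],[7,53,0],[12,81,0],[17,111,0],[17,111,0],[17,111,0],[17,111,0],[17,111,0],[17,111,0],[17,111,0]], "twist": [-6,-12,-18,-24,-31,-31,-31,-31,-31,-31]}}

```text
t: 20.75
ee_pos: [427.6, -171.4, 89.9]
eef_rot: [0.536, -3.095, 0.001]
wrist_force: [0.4, -0.7, 0.1]
opening: 85.1
grip_force: 0.0
```

Emit:
{"name": "arm_command", "arguments": {"fingers": [0,0,0,0,0,0,0,0,1,1], "offset": [[-12,30,0],[-25,60,0],[-39,92,0],[-39,92,20],[-39,92,50],[-39,92,72],[-39,92,84],[-39,92,88],[-39,92,88],[-39,92,88]], "twist": [-7,-14,-21,-28,-29,-29,-29,-29,-29,-29]}}

```text
t: 21.58
ee_pos: [434.0, -71.0, 2.6]
eef_rot: [-1.297, 2.861, -0.001]
wrist_force: [0.3, 0.4, 0.3]
opening: 64.0
grip_force: 0.0
```

Emit:
{"name": "arm_command", "arguments": {"fingers": [1,1,1,1,1,1,1,1,1,1], "offset": [[0,0,0],[0,0,0],[0,0,0],[0,0,0],[0,0,0],[0,0,0],[0,0,0],[0,0,0],[0,0,0],[0,0,0]], "twist": [0,0,0,0,0,0,0,0,0,0]}}

```text
t: 22.42
ee_pos: [434.5, -70.6, 3.1]
eef_rot: [-1.298, 2.859, -0.002]
wrist_force: [-0.6, -1.1, 5.8]
opening: 22.9
grip_force: 59.5
```

```bash
python3 plan.py 433.8,-70.5,92,139.1 420,80,92,120;python3 plan.py -n 363.9,278,92,93.6 363.9,278,6,93.6
python3 - <<'E'
from h import *
c=r.capture('side'); 
a=cv2.resize(c['image'][130:260,330:480],None,fx=4,fy=4,interpolation=cv2.INTER_CUBIC); cv2.imwrite('pics/f.png',a)
E
```

```text
meas [434.5 -70.6   3.1] psi 138.84 zdir [ 2.4e-03 -2.0e-04 -1.0e+00] cmd [433.5 -70.4   2.1 138.9] t 22.42 op 22.9
433.8,-70.5,92,139.1 -> [0, 0, -90] 0 dist 90
420,80,92,120 -> [-104, 109, -90] 19 dist 151
363.9,278,92,93.6 -> [-50, 200, 0] 26 dist 206
363.9,278,6,93.6 -> [-50, 200, 86] 26 dist 86
```

View pics/f.png

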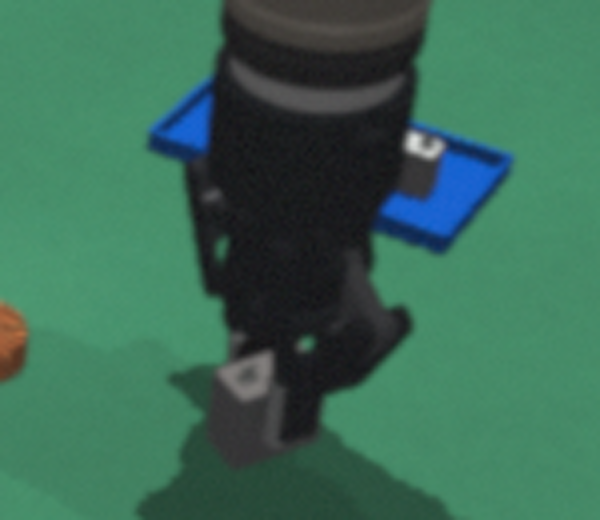

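The large capacitor is gripped at crop (240,400). The small one stands in tray2's near pocket at (425,165).

Emit:
{"name": "arm_command", "arguments": {"fingers": [1,1,1,1,1,1,1,1,1,1], "offset": [[0,0,-25],[0,0,-60],[-8,8,-90],[-32,34,-90],[-56,60,-90],[-80,85,-90],[-104,109,-90],[-104,109,-90],[-104,109,-90],[-104,109,-90]], "twist": [0,0,4,8,12,16,19,19,19,19]}}

```text
t: 23.3
ee_pos: [419.4, 78.9, 91.9]
eef_rot: [0.81, -3.035, 0.001]
wrist_force: [-0.4, -0.6, -1.0]
opening: 23.1
grip_force: 59.0
```

Emit:
{"name": "arm_command", "arguments": {"fingers": [1,1,1,1,1,1,1,1,1,1], "offset": [[-9,36,0],[-18,72,0],[-27,108,0],[-36,144,0],[-45,180,0],[-50,200,0],[-50,200,25],[-50,200,50],[-50,200,68],[-50,200,76]], "twist": [5,10,15,20,26,26,26,26,26,26]}}

```text
t: 24.13
ee_pos: [362.8, 274.6, 13.6]
eef_rot: [0.101, -3.136, 0.007]
wrist_force: [-0.0, -1.0, -0.8]
opening: 22.9
grip_force: 59.1
```

Emit:
{"name": "arm_command", "arguments": {"fingers": [1,1,1,1,1,0.5,0.5,0.5,0.5,0.5], "offset": [[0,0,4],[0,0,8],[0,0,10],[0,0,10],[0,0,10],[0,0,10],[0,0,10],[0,0,10],[0,0,10],[0,0,10]], "twist": [0,0,0,0,0,0,0,0,0,0]}}

```text
t: 24.97
ee_pos: [363.6, 278.1, 6.3]
eef_rot: [-0.106, 3.139, 0.0]
wrist_force: [-0.7, 0.2, -0.1]
opening: 42.4
grip_force: 0.0
```

```bash
python3 plan.py 363.9,278,106,93.6 520,210,106,93.6; python3 plan.py -n 700,80,106,111.2 708.5,61,60,111.2;  python3 plan.py -n 708.5,61,-4,111.2
```

```text
meas [363.6 278.1   6.3] psi 93.86 zdir [ 3.e-04  2.e-04 -1.e+00] cmd [363.6 277.9   6.1  93.9] t 24.97 op 42.4
363.9,278,106,93.6 -> [0, 0, -100] 0 dist 100
520,210,106,93.6 -> [-151, -78, -100] 0 dist 171
700,80,106,111.2 -> [-171, -142, 0] -17 dist 223
708.5,61,60,111.2 -> [-179, -162, 46] -17 dist 51
708.5,61,-4,111.2 -> [0, 0, 64] 0 dist 64
```

Emit:
{"name": "arm_command", "arguments": {"fingers": [0.5,0.4,0,0,0,0,0,0,0,0], "offset": [[0,0,-25],[0,0,-60],[0,0,-95],[-30,-15,-100],[-65,-33,-100],[-100,-51,-100],[-135,-69,-100],[-151,-78,-100],[-151,-78,-100],[-151,-78,-100]], "twist": [0,0,0,0,0,0,0,0,0,0]}}

```text
t: 25.8
ee_pos: [520.0, 209.1, 105.7]
eef_rot: [0.101, -3.139, 0.001]
wrist_force: [-0.6, -0.4, -0.2]
opening: 85.5
grip_force: 0.0
```

Emit:
{"name": "arm_command", "arguments": {"fingers": [0,0,0,0,0,0,0,0,0,0], "offset": [[-28,-24,0],[-57,-48,0],[-86,-72,0],[-115,-96,0],[-144,-120,0],[-171,-142,0],[-179,-162,20],[-179,-162,46],[-179,-162,46],[-179,-162,46]], "twist": [-4,-8,-12,-17,-17,-17,-17,-17,-17,-17]}}

```text
t: 26.63
ee_pos: [705.8, 63.3, 57.8]
eef_rot: [0.571, -3.083, -0.005]
wrist_force: [1.3, 0.9, -0.5]
opening: 85.3
grip_force: 0.0
```

Emit:
{"name": "arm_command", "arguments": {"fingers": [0,0,0,0,0,0,0,1,1,1], "offset": [[0,0,20],[0,0,40],[0,0,54],[0,0,61],[0,0,65],[0,0,65],[0,0,65],[0,0,65],[0,0,65],[0,0,65]], "twist": [0,0,0,0,0,0,0,0,0,0]}}

```text
t: 27.47
ee_pos: [710.4, 60.7, -2.8]
eef_rot: [-0.568, 3.086, -0.0]
wrist_force: [-0.1, 0.8, 0.1]
opening: 58.3
grip_force: 67.1
```

Emit:
{"name": "arm_command", "arguments": {"fingers": [1,1,1,1,1,1,1,1,1,1], "offset": [[0,0,0],[0,0,0],[0,0,0],[0,0,0],[0,0,0],[0,0,0],[0,0,0],[0,0,0],[0,0,0],[0,0,0]], "twist": [0,0,0,0,0,0,0,0,0,0]}}

```text
t: 28.3
ee_pos: [710.3, 60.7, -3.2]
eef_rot: [-0.568, 3.087, -0.0]
wrist_force: [0.4, 0.3, 6.0]
opening: 58.4
grip_force: 67.9
```

```bash
python3 - <<'E'
import json;p=json.load(open('pose.json'));p[2]=-4.9;json.dump(p,open('pose.json','w'))
from h import *
c=r.capture('side'); 
a=c['image'][160:480,160:460]; cv2.imwrite('pics/g.png',cv2.resize(a,None,fx=1.85,fy=1.85,interpolation=cv2.INTER_CUBIC))
E
python3 plan.py 708.5,61,85,111.2 660,150,85,93.6; python3 plan.py -n 529.5,288.5,85,93.6 529.5,288.5,10,93.6
```

```text
meas [710.2  60.6  -3.2] psi 110.84 zdir [ 3.e-03  3.e-04 -1.e+00] cmd [709.   60.7  -4.9 110.9] t 28.35 op 58.5
708.5,61,85,111.2 -> [0, 0, -90] 0 dist 90
660,150,85,93.6 -> [14, 101, -90] 17 dist 102
529.5,288.5,85,93.6 -> [121, 147, 0] 0 dist 190
529.5,288.5,10,93.6 -> [121, 147, 75] 0 dist 75
```

View pics/g.png

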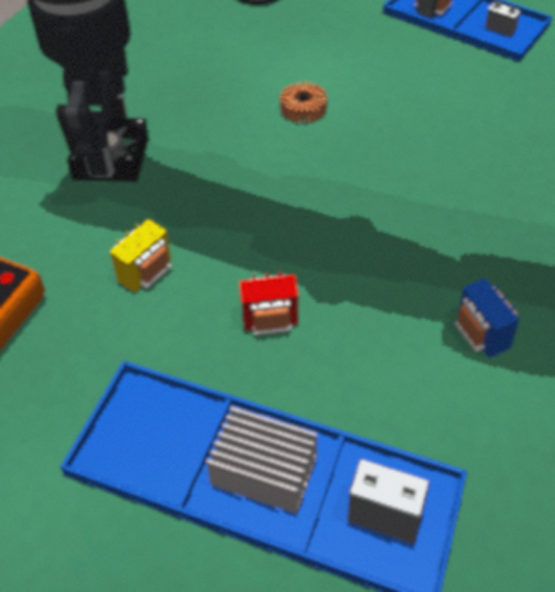

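The fan is gripped at crop (105,155). The heat sink and the large capacitor stand flat in the middle and near pockets of tray3. I need the tip height on the fan to know it will clear the tray wall.

```bash
python3 - <<'E'
from h import *
c=r.capture('side'); s=np.radians(110.9); y=np.array([np.cos(s),np.sin(s),0]); x=np.array([-y[1],y[0],0])
for z in(0,8,13,18): print(z,((proj(c,[np.array([709.5,60.7,z])+w*x+q*y for w,q in((-11,30),(11,30),(-11,44),(11,44))])-[198,230])*8).round())
a=c['image'][230:265,184:244]; cv2.imwrite('pics/g2.png',cv2.resize(c['image'][215:275,168:258],None,fx=8,fy=8,interpolation=cv2.INTER_CUBIC))
E
```

```text
0 [[ 98. 218.]
 [202. 220.]
 [ 83. 266.]
 [188. 268.]]
8 [[ 91. 191.]
 [196. 193.]
 [ 76. 238.]
 [182. 241.]]
13 [[ 87. 174.]
 [192. 176.]
 [ 71. 221.]
 [178. 224.]]
18 [[ 83. 156.]
 [188. 159.]
 [ 67. 204.]
 [174. 206.]]
```

View pics/g2.png

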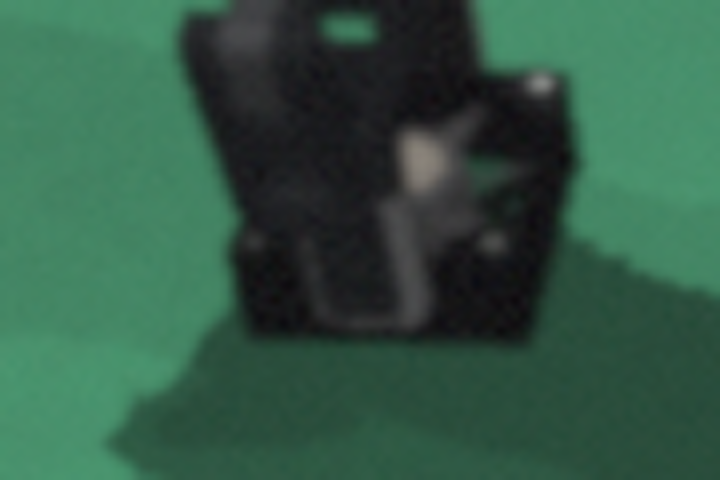

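The tip is about 8–12 mm above the fan's underside (crop (370,325)), too close to the 12 mm tray wall. I'll regrip 4 mm higher.

Emit:
{"name": "arm_command", "arguments": {"fingers": [0.15,0.15,0.15,0.15,0.15,0.15,1,1,1,1], "offset": [[0,0,0],[0,0,0],[0,0,0],[0,0,-4],[0,0,-4],[0,0,-4],[0,0,-4],[0,0,-4],[0,0,-4],[0,0,-4]], "twist": [0,0,0,0,0,0,0,0,0,0]}}

```text
t: 29.23
ee_pos: [709.4, 60.7, -0.4]
eef_rot: [-0.568, 3.089, -0.0]
wrist_force: [-0.0, -0.1, 2.8]
opening: 58.5
grip_force: 67.0
```

Emit:
{"name": "arm_command", "arguments": {"fingers": [1,1,1,1,1,1,1,1,1,1], "offset": [[0,0,0],[0,0,0],[0,0,-15],[0,0,-40],[0,0,-65],[0,0,-86],[0,0,-86],[0,0,-86],[0,0,-86],[0,0,-86]], "twist": [0,0,0,0,0,0,0,0,0,0]}}

```text
t: 30.07
ee_pos: [707.1, 60.5, 82.5]
eef_rot: [0.568, -3.085, -0.001]
wrist_force: [0.3, -0.4, -0.8]
opening: 58.6
grip_force: 66.7
```

Emit:
{"name": "arm_command", "arguments": {"fingers": [1,1,1,1,1,1,1,1,1,1], "offset": [[4,30,0],[8,60,0],[12,90,0],[14,101,0],[14,101,0],[14,101,0],[14,101,0],[14,101,0],[14,101,0],[14,101,0]], "twist": [5,10,15,17,17,17,17,17,17,17]}}

```text
t: 30.9
ee_pos: [660.4, 148.3, 84.9]
eef_rot: [-0.102, 3.14, -0.001]
wrist_force: [-1.1, -0.3, -1.4]
opening: 58.3
grip_force: 66.7
```

```bash
python3 - <<'E'
import json;json.dump([709.0,60.7,85.1,110.86],open('pose.json','w'))
E
python3 plan.py 660,150,85,93.6; python3 plan.py -n 529.5,288.5,85,93.6 529.5,288.5,10,93.6
```

```text
meas [660.4 148.3  84.9] psi 93.72 zdir [ 1.e-04 -7.e-04 -1.e+00] cmd [709.   60.7  85.1 110.9] t 30.9 op 58.3
660,150,85,93.6 -> [14, 101, 0] 17 dist 102
529.5,288.5,85,93.6 -> [121, 147, 0] 0 dist 190
529.5,288.5,10,93.6 -> [121, 147, 75] 0 dist 75
```

Emit:
{"name": "arm_command", "arguments": {"fingers": [1,1,1,1,1,1,1,1,1,1], "offset": [[20,24,0],[42,51,0],[64,78,0],[86,105,0],[108,132,0],[121,147,0],[121,147,15],[121,147,40],[121,147,62],[121,147,70]], "twist": [0,0,0,0,0,0,0,0,0,0]}}

```text
t: 31.73
ee_pos: [527.2, 286.9, 12.0]
eef_rot: [0.105, -3.135, 0.005]
wrist_force: [-0.2, -0.5, -1.3]
opening: 58.2
grip_force: 66.8
```

Emit:
{"name": "arm_command", "arguments": {"fingers": [1,1,1,1,1,1,1,1,1,1], "offset": [[0,0,3],[0,0,6],[0,0,9],[0,0,11],[0,0,11],[0,0,11],[0,0,11],[0,0,11],[0,0,11],[0,0,11]], "twist": [0,0,0,0,0,0,0,0,0,0]}}

```text
t: 32.57
ee_pos: [529.4, 288.6, 4.3]
eef_rot: [-0.106, 3.14, 0.0]
wrist_force: [-0.5, 0.0, -0.6]
opening: 58.2
grip_force: 66.8
```

No contact yet; it hangs 1–2 mm above the floor. I'll release, lift, and move aside for a final look.

Emit:
{"name": "arm_command", "arguments": {"fingers": [1,1,0.15,0.15,0.15,0.15,0.15,0.15,0.15,0.15], "offset": [[0,0,1],[0,0,1],[0,0,1],[0,0,1],[0,0,1],[0,0,-5],[0,0,-25],[0,0,-55],[0,0,-90],[0,0,-110]], "twist": [0,0,0,0,0,0,0,0,0,0]}}

```text
t: 33.4
ee_pos: [531.0, 289.5, 118.5]
eef_rot: [-0.105, 3.135, 0.004]
wrist_force: [1.3, 0.4, 0.6]
opening: 72.8
grip_force: 0.0
```

Emit:
{"name": "arm_command", "arguments": {"fingers": [0.15,0.15,0.15,0.15,0.15,0.15,0.15,0.15,0.15,0.15], "offset": [[0,-30,-20],[0,-65,-40],[0,-100,-60],[0,-135,-60],[0,-170,-60],[0,-205,-60],[0,-240,-60],[0,-275,-60],[0,-280,-60],[0,-280,-60]], "twist": [0,0,0,0,0,0,0,0,0,0]}}

```text
t: 34.23
ee_pos: [548.2, 4.3, 174.9]
eef_rot: [-0.093, 3.139, -0.003]
wrist_force: [0.8, 0.3, 0.9]
opening: 72.9
grip_force: 0.0
```

```bash
python3 - <<'E'
from h import *
c=r.capture('side'); d=r.capture('top'); o=r.get_obs(); print(o['ee_pos'],o['wrist_force'])
a=cv2.resize(c['image'][320:480,180:430],(500,320),interpolation=cv2.INTER_CUBIC)
b=cv2.resize(c['image'][130:205,350:475],(500,300)[::1],interpolation=cv2.INTER_CUBIC)[:275]
e=cv2.resize(d['image'][200:345,155:220],(267,595)); e2=None
im=np.hstack([np.vstack([a,b]),e]); cv2.imwrite('pics/final.png',im); cv2.imwrite('pics/top_final.png',d['image']); print(im.shape)
hsv=cv2.cvtColor(d['image'],cv2.COLOR_BGR2HSV); H,S,V=cv2.split(hsv)
def t(px,z): return plane(d,[px],z)[0].round(1)
for n,P in(('fan',[529.5,288.5,0]),):pass
# parts = non-blue areas inside each tray rectangle
nb=(~((H>100)&(H<125)&(S>150))).astype(np.uint8)*255
for n,C,L,W,ang in(('t3',(446.7,283.3),252,86,3.6),('t2',(464.3,-291),169,86,168.6)):
    A=np.radians(ang);X=np.array([np.cos(A),np.sin(A)]);Y=np.array([-X[1],X[0]])
    q=[np.r_[np.array(C)+sx*(L/2-5)*X+sy*(W/2-5)*Y,12] for sx,sy in((1,1),(1,-1),(-1,-1),(-1,1))]
    m=np.zeros_like(nb); cv2.fillPoly(m,[proj(d,q).round().astype(np.int32)],255)
    for k in cv2.findContours(m&nb,cv2.RETR_EXTERNAL,cv2.CHAIN_APPROX_NONE)[0]:
        if cv2.contourArea(k)>60:
            w=plane(d,k,25).astype(np.float32); (x,y),s,g=cv2.minAreaRect(w); v=np.array([x,y])-C
            print(n,'tray xy',round(float(v@X),1),round(float(v@Y),1),'size',np.round(s,1))
E
```

```text
[548.09926676  10.21483623 174.4769813 ] [-0.78695346  1.40779967  0.56105806]
(595, 767, 3)
t3 tray xy -84.3 1.7 size [48.5 32.3]
t3 tray xy 0.7 -1.7 size [63.2 49.8]
t3 tray xy 82.4 -1.4 size [59.9 61.4]
t2 tray xy 43.0 -1.4 size [23.  36.3]
t2 tray xy -40.1 -2.7 size [51.  40.5]
```

View pics/final.png

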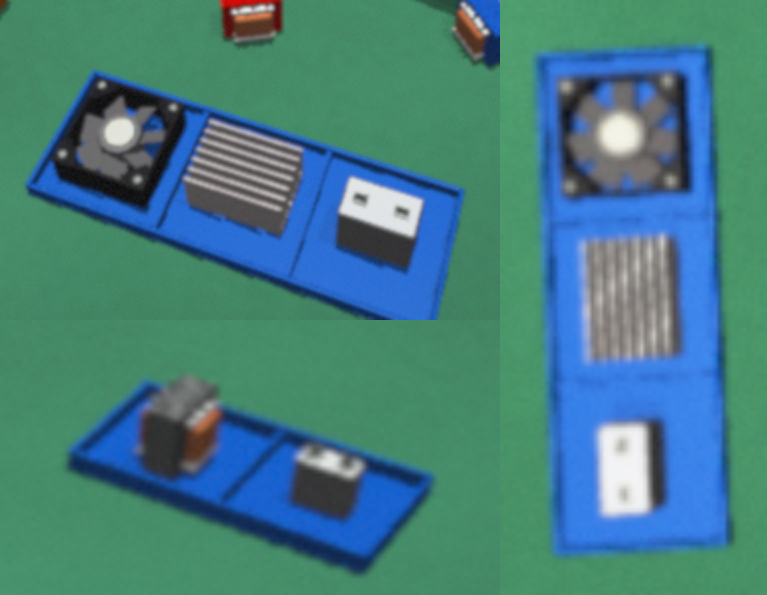

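The final view shows all five parts upright in their own pockets: fan at (120,135), heat sink (245,175), large capacitor (375,220), transformer (180,430), small capacitor (330,480). The measured centres are within 3 mm of the pocket centres, and the arm is clear, so I'm handing in.

```bash
python3 -c "
from workcell import r
print(r.sign_off())"
```

```text
the job is handed in; nothing more can be done
None
```

I handed the job in at about 34 s: all five parts stand upright in their own pockets, each within about 3 mm of its pocket centre in the last pictures, though no verdict was returned. One placing, the transformer, briefly read 46 N at the wrist.

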